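Snap the press stud of a glaze sample tag with the bench pliers

ROBOT

A 6-joint arm with a two-finger parallel gripper is mounted at the origin on the work surface. World frame = base frame: x ahead of the robot, y to its left, z up, the work surface at z = 0. Lengths are in m, angles in rad, forces in N, time in s.
With the tool pointing down it reaches from about 0.325 to 1 m from the base axis. Payload 5.1 kg.
Tool frame: the origin (TCP) lies between the finger pads; the fingertips stand 14 mm ahead of it and the grasp point (between the pads) lies 5 mm behind it; z points along the fingers, x is the direction in which the jaws open and shut, and the axes are right-handed (so a half turn about z gives the same grasp; the last joint's range is limited). The gripper opens to 85 mm and grips with 20 to 120 N. Pads are 22 mm wide; open, the fingers measure 114 mm over their backs; the gripper's body (76 mm by 85 mm) begins 54 mm behind the grasp point. The pads swing forward as they close: fully open they stand 13 mm farther back than shut.
Start: joints at [1.103, 0.124, 1.65, -0, 1.367, -0.083], TCP at [0.244, 0.602, 0.245] pointing down, gripper open.
Joint ranges: [-2.61, 2.61], [-1.02, 2.33], [0.03, 2.71], [-1.35, 4.49], [0.32, 2.68], [-2.91, 2.91]. Speed limits (rad/s): [2.57, 2.57, 3.14, 3.14, 3.14, 3.14].

INTERFACE

Orientations are given as a unit quaternion [w, x, y, z].
In Python, from plant import r, kinematics, cams, order gives the robot as it stands. The module is installed in compiled form; this text tells all that it offers. Calls block until the motion is done:
- r.move_to(position, orientation): joint-space move of the TCP to a pose.
- r.line_to(position, rotation=None, v=0.15, max_force=None): straight line of the TCP; rotation=None keeps the orientation; v is the mean speed in m/s. With max_force (N) it stops when the force on the tool has changed by that much, and returns True; else False.
- r.goto_joints(angles): joint-space move.
- r.move_gripper(opening, f_grip=None): finger opening in m; f_grip is the grip in N (None keeps the last); returns when the fingers have stopped.
- r.pause(seconds).
- kinematics.inverse_kinematics(position, orientation): joint angles nearest the present ones, or None.
- cams.snapshot(name): name is "scene" or "top" or "wrist"; returns a dict with "pixels" (384x512x3 uint8, red, green, blue), "K" (3x3 intrinsics, pixels), "rvec" (rotation vector, rad) and "tvec" (3), from world to camera coordinates, as OpenCV has them. Camera axes: x right, y down, z forward; pixel columns grow to the right and rows downward; lengths in m; the calibration is good to about 2 mm. A picture is of the moment at which its call begins. There is no depth.
A pose or a line that the arm cannot do raises r.IKError and nothing moves.
- order.close_job(): hands the job in, once; it reports no verdict.
Readings, each from a call of its own:
- r.current_clock(): time.
- r.current_joint_positions(): joint angles.
- r.current_joint_vel(): joint speeds.
- r.current_tau(): joint torques, N m.
- r.current_ee_pos(): TCP position.
- r.current_tool_rot(): TCP orientation.
- r.current_ft_force(): force on the tool from outside, world axes, zero at the start.
- r.current_ft_torque(): the same for the moment, N m.
- r.current_grip_width(): finger opening in m.
Only numpy, scipy, OpenCV 4.12 (cv2) and the standard library are available. Lean on these libraries where they do the work, as an engineer would, in place of code of your own. Each camera call takes 0.05 s, during which the arm holds its last target.

TASK

Two identical pairs of pliers lie on wooden stands on the potter's bench; only one has a glaze sample tag with an open press stud waiting in its jaws. Squeeze the handles of that pair together until the press stud clicks fully shut, then let go so that the pliers spring open again. Do not squeeze the other, empty pair.

Things in the scene. Friction and masses are not known exactly. Their poses are not given: they have to be found in the camera images.
- stand: Fixed wooden stand, 112 x 84 x 36 mm, of the LOADED pliers (190 mm long, lying flat, an X from above). Origin: on the table under the pivot pin; z up, +x to the jaws, -x to the handles. Black handles overhang the stand from x = -36 to -130 mm, either side of its x axis, 9 mm thick, 45 to 65 mm above the table; outside width at x = -95 mm: 57 mm open, 34 mm shut
- squeeze (a joint): Closing angle of the loaded pliers, rad: 0 = sprung open, 0.24 = shut (stop 0.27); the jaw meets the stud's cap at 0.12. Both handles move, along the stand's y; at x = -95 mm this takes 1 to 7 N on each, and a spring reopens them. The pliers also swing on their pin as a whole, 0.12 rad either way, weakly centred, so a squeeze from both sides centres itself
- snap (a joint): Travel of the press stud's brass cap (18 mm across) on to its socket, m: 0 = open, 0.006 = fully shut. It snaps over half way and then stays shut; before that it springs back. It sits 52 mm ahead of the pivot on an upright terracotta tag with cream-glazed top, 48 x 5 mm, top 98 mm above the table, between the jaws of the loaded pliers only
- spare_squeeze (a joint): Closing angle, rad, of the other, identical pliers with empty jaws (no tag) on an identical stand, at least 200 mm to one side of the loaded one: 0 = open. Leave it open
Not all that is in view belongs to the job. Leave any green or turquoise look-alike of the part that bears spare_squeeze alone.

How it is judged:
On the way:
1. the loaded pliers are squeezed closed and the press stud is shut between their jaws (value of joint squeeze above 0.12 rad and value of joint snap above 0.0045 m), for 0.05 s.
At the end, for the whole second after the job is handed in: The press stud is shut (cap travel over 4.5 mm of 6), the loaded pliers have sprung open again (closing angle under 0.08 rad) and the empty pliers are open (under 0.08 rad) (value of joint snap above 0.0045 m and value of joint each of squeeze, spare_squeeze below 0.08 rad); the robot touches nothing.
It fails at once if the empty pliers are squeezed (closing angle over 0.08 rad) (value of joint spare_squeeze above 0.08 rad).
It also fails if it takes over 29 s, if anything falls off the work surface, if the arm or the gripper's body presses on something with over 40 N, if the wrist force passes 120 N, or if a joint passes its speed limit or range.

## Working session

There is one attempt and no reset: what is moved stays moved. The work goes in short steps, each a Python script; the robot and the scene stay as the last script left them, time stands still between calls to the robot, and variables do not carry over. Pictures are saved under pics/ and viewed, and the job is handed in when it is done.

```bash
mkdir -p pics; python3 - <<'E'
from plant import r,kinematics,cams,order
import cv2,pickle
d={}
for n in ["scene","top","wrist"]:
    s=cams.snapshot(n); d[n]=s; cv2.imwrite(f"pics/{n}0.png",s["pixels"][:,:,::-1])
    print(n,s["K"].tolist(),s["rvec"],s["tvec"])
pickle.dump(d,open("s0.pkl","wb"))
print(r.current_clock(),r.current_tool_rot())
E
```

```text
scene [[351.79182867163235, 0.0, 260.6190551464714], [0.0, 351.79182867163235, 195.49523764071606], [0.0, 0.0, 1.0]] [ 1.67729919  1.55310454 -0.79496533] [-0.07387498 -0.26284633  1.43830932]
top [[440.908683025044, 0.0, 255.54753721317581], [0.0, 440.908683025044, 194.15173110314421], [0.0, 0.0, 1.0]] [ 2.1605579  -2.20542644  0.09926536] [0.04871024 0.58244841 1.16379343]
wrist [[294.96815452255413, 0.0, 251.73635642479303], [0.0, 294.96815452255413, 194.16026221991098], [0.0, 0.0, 1.0]] [-2.40948774 -1.62335164 -0.2196601 ] [-0.64948183 -0.03368339  0.38038428]
0.15 [ 3.83698694e-04  8.29280236e-01  5.58832376e-01 -7.20244950e-04]
```

View pics/scene0.png

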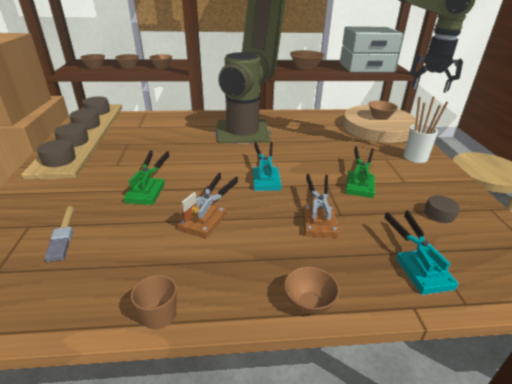

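View pics/top0.png

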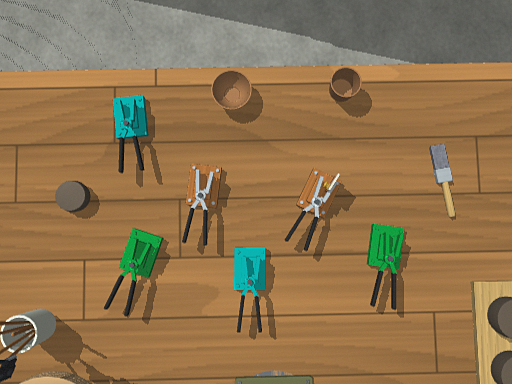

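View pics/wrist0.png

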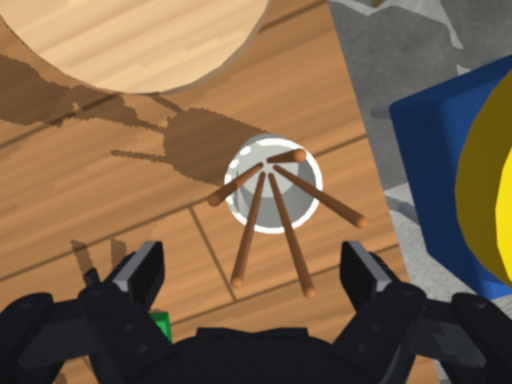

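The top view shows two wooden stands. The one with its pivot near (317,201) has the cream tag in its jaws, near (330,183). The one at (201,196) is empty. I'll zoom in and measure the loaded pair.

```bash
cat > h.py <<'E'
import numpy as np,cv2,pickle
def ray(s,uv,z):
    R,_=cv2.Rodrigues(np.array(s["rvec"],float));t=np.array(s["tvec"]).ravel()
    c=-R.T@t;d=R.T@np.linalg.inv(s["K"])@np.array([uv[0],uv[1],1.])
    return c+d*(z-c[2])/d[2]
E
python3 - <<'E'
from h import *
d=pickle.load(open("s0.pkl","rb"));s=d["top"]
p=s["pixels"];x0,y0=270,150
c=p[y0:y0+110,x0:x0+100]
cv2.imwrite("pics/crop.png",cv2.resize(c[:,:,::-1],None,fx=5,fy=5,interpolation=cv2.INTER_CUBIC))
m=(p.max(2)<60).astype('uint8');m[:,:x0]=0;m[:,x0+70:]=0;m[:190]=0;m[260:]=0
n,l,st,ce=cv2.connectedComponentsWithStats(m)
for i in range(1,n):
    if st[i,4]<40: continue
    ys,xs=np.where(l==i); pts=np.c_[xs,ys].astype(np.float32)
    (cx,cy),(w,h),a=cv2.minAreaRect(pts); b=cv2.boxPoints(((cx,cy),(w,h),a))
    print(st[i],[ray(s,q,.06).round(4).tolist() for q in b],b.round(1).tolist())
for uv in [(317,201),(201,196)]: print(ray(s,uv,.06))
hsv=cv2.cvtColor(p,cv2.COLOR_RGB2HSV)
print(hsv[190,312],hsv[175,317],hsv[150,280])
E
```

```text
[285 211  21  30 115] [[0.462, -0.0357, 0.06], [0.5372, -0.0856, 0.06], [0.5325, -0.0927, 0.06], [0.4573, -0.0428, 0.06]] [[284.6000061035156, 239.10000610351562], [302.8999938964844, 209.6999969482422], [305.70001220703125, 211.39999389648438], [287.29998779296875, 240.8000030517578]]
[304 217  14  34 136] [[0.4352, -0.0835, 0.06], [0.5199, -0.1147, 0.06], [0.5166, -0.124, 0.06], [0.432, -0.0927, 0.06]] [[303.29998779296875, 249.10000610351562], [314.29998779296875, 216.10000610351562], [317.8999938964844, 217.3000030517578], [306.8999938964844, 250.3000030517578]]
[ 0.55915417 -0.12299411  0.06      ]
[0.5783854  0.17941639 0.06      ]
[ 14 169 189] [ 14 171 167] [ 17 144 151]
```

View pics/crop.png

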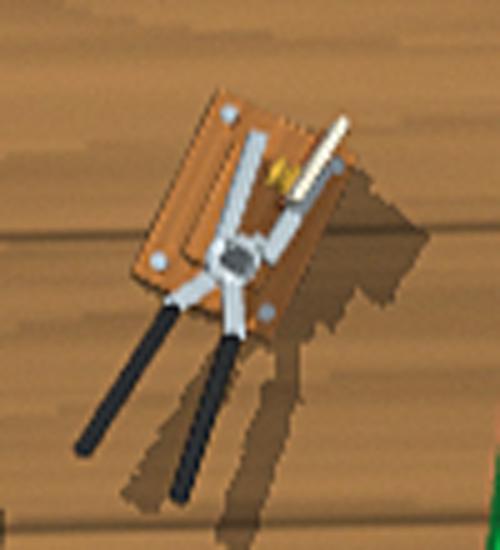

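```bash
cat >> h.py <<'E'
from scipy.spatial.transform import Rotation as Ro
def quat(ydir):
    x=np.array([ydir[0],ydir[1],0]);x/=np.linalg.norm(x);z=np.array([0,0,-1.]);y=np.cross(z,x)
    q=Ro.from_matrix(np.c_[x,y,z]).as_quat();return np.array([q[3],q[0],q[1],q[2]])
E
python3 - <<'E'
from h import *
from plant import r,kinematics,cams
d=pickle.load(open("s0.pkl","rb"));s=d["top"]
f=lambda a:ray(s,(270+a[0]/5-.4,150+a[1]/5-.4),.065)[:2]
P=f((237,258));A=f((83,452));B=f((180,497))
M=(A+B)/2;ax=(P-M)/np.linalg.norm(P-M);y=np.array([-ax[1],ax[0]])
print(P,M,np.linalg.norm(P-M),ax,np.linalg.norm(A-B))
C=P-.095*ax;print(C)
cands=[(kinematics.inverse_kinematics([*C,.2],quat(sg*y)),sg) for sg in(1,-1)]
print(cands)
q,sg=min([c for c in cands if c[0] is not None],key=lambda c:abs(c[0][5]))
np.savez("t.npz",P=P,ax=ax,y=sg*y,C=C)
r.move_to([*C,.2],quat(sg*y))
for n in("wrist","top","scene"):
    s=cams.snapshot(n);cv2.imwrite(f"pics/{n}1.png",s["pixels"][:,:,::-1]);pickle.dump(s,open(f"{n}1.pkl","wb"))
print(r.current_clock(),r.current_ee_pos(),r.current_grip_width())
E
```

```text
[ 0.5583119  -0.12223437] [ 0.44763155 -0.06416039] 0.12499091147244003 [ 0.88550724 -0.46462557] 0.05494575009032872
[ 0.47418872 -0.07809494]
[(array([-2.74991715e-01, -2.29105880e-01,  2.06624981e+00, -4.44089210e-16,
        1.30444873e+00, -1.36257631e+00]), 1), (array([-2.74991715e-01, -2.29105880e-01,  2.06624981e+00, -4.44089210e-16,
        1.30444873e+00,  1.77901634e+00]), -1)]
2.85 [ 0.4743763  -0.07762128  0.20005103] 0.08552677175638532
```

View pics/wrist1.png

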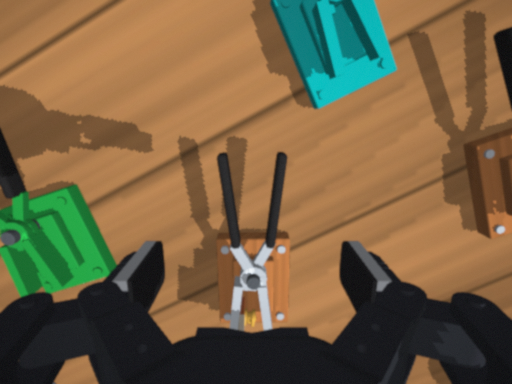

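The wrist view shows the loaded pair between the fingers. The handle ends are at about (223,156) and (281,156), the pivot at (253,279) and the brass stud at (250,318). I'll cross-check these positions, then descend.

```bash
python3 - <<'E'
from h import *
from plant import r,kinematics,cams
s=pickle.load(open("wrist1.pkl","rb"));t=np.load("t.npz")
P2=ray(s,(253,279),.065)[:2];A=ray(s,(223,156),.065)[:2];B=ray(s,(281,156),.065)[:2];M=(A+B)/2
print(P2,M,np.linalg.norm(P2-M))
P=(P2+t["P"])/2
a2=(P2-M)/np.linalg.norm(P2-M);print(a2,t["ax"])
ax=a2+t["ax"];ax/=np.linalg.norm(ax)
y=np.array([-ax[1],ax[0]]);y*=np.sign(y@t["y"])
C=P-.095*ax;print(P,C)
ok=np.linalg.norm(P2-t["P"])<.008 and a2@t["ax"]>.995
print(ok)
if ok:
    np.savez("t2.npz",P=P,ax=ax,y=y,C=C)
    r.move_to([*C,.14],quat(y))
    print(r.line_to([*C,.056],v=.08,max_force=8))
    print(r.current_clock(),r.current_ee_pos(),r.current_ft_force())
    s=cams.snapshot("wrist");cv2.imwrite("pics/w2.png",s["pixels"][:,:,::-1])
    s=cams.snapshot("scene");cv2.imwrite("pics/s2.png",cv2.resize(s["pixels"][120:270,130:330,::-1],None,fx=4,fy=4))
E
```

```text
[ 0.55812026 -0.11946897] [ 0.44704357 -0.06241781] 0.12487139393250701
[ 0.88952868 -0.45687935] [ 0.88550724 -0.46462557]
[ 0.55821608 -0.12085167] [ 0.47390107 -0.07707977]
True
False
4.4 [ 0.47447107 -0.07722588  0.05666175] [ 0.68632608  0.19458483 -0.03493149]
```

```bash
ls pics
```

```text
crop.png
s2.png
scene0.png
scene1.png
top0.png
top1.png
w2.png
wrist0.png
wrist1.png
```

View pics/w2.png

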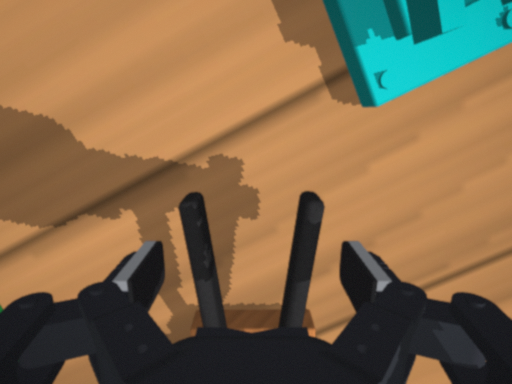

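View pics/s2.png

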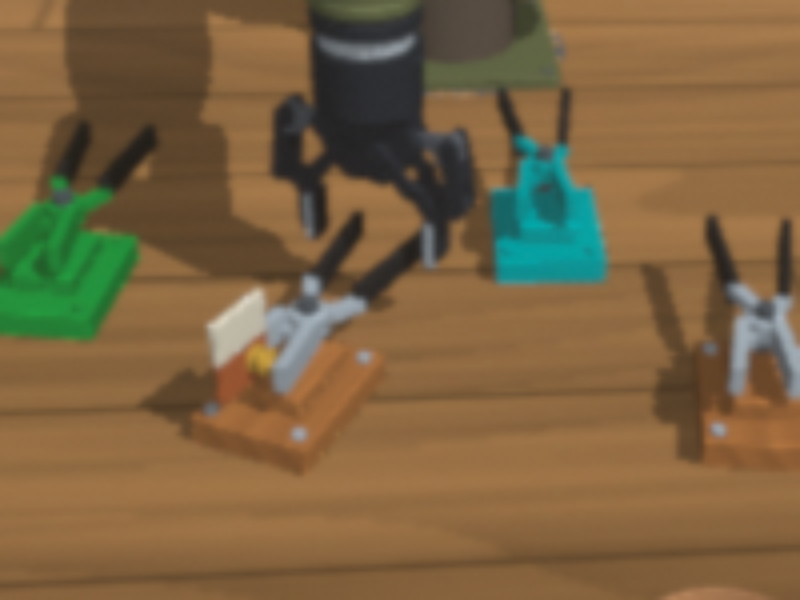

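The fingers straddle the handles evenly: handle ends at (192,200) and (312,200), pads at about (150,270) and (355,270). I'll lower a little and squeeze in steps.

```bash
python3 - <<'E'
from h import *
from plant import r,kinematics,cams
C=np.load("t2.npz")["C"]
print(r.line_to([*C,.049],v=.05,max_force=8))
for w in (.058,.046,.040,.034):
    r.move_gripper(w,25); print(w,r.current_grip_width(),r.current_ft_force().round(2),r.current_ft_torque().round(2),r.current_clock())
r.pause(.2)
print(r.current_grip_width())
for n in("wrist","scene","top"):
    s=cams.snapshot(n);pickle.dump(s,open(f"{n}3.pkl","wb"));im=s["pixels"][:,:,::-1]
    if n=="scene": im=cv2.resize(im[140:250,150:280],None,fx=5,fy=5)
    cv2.imwrite(f"pics/{n}3.png",im)
print(r.current_clock(),r.current_ee_pos())
E
```

```text
False
0.058 0.058352323334369134 [-0.3   0.96  1.71] [ 0.07  0.08 -0.05] 5.1833
0.046 0.0458255415817549 [-1.56  1.63  4.26] [0.21 0.26 0.  ] 5.4583
0.04 0.04022206870491235 [-2.26  2.17  4.87] [ 0.27  0.27 -0.  ] 5.6917
0.034 0.033825230292172916 [-0.92  2.08  5.33] [0.34 0.16 0.14] 5.925
0.03396242176958526
6.275 [ 0.47402724 -0.07708719  0.04908728]
```

View pics/wrist3.png

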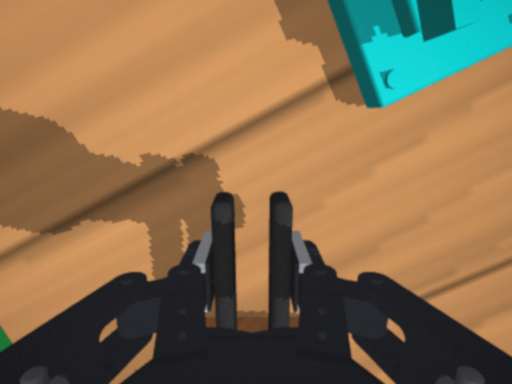

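View pics/scene3.png

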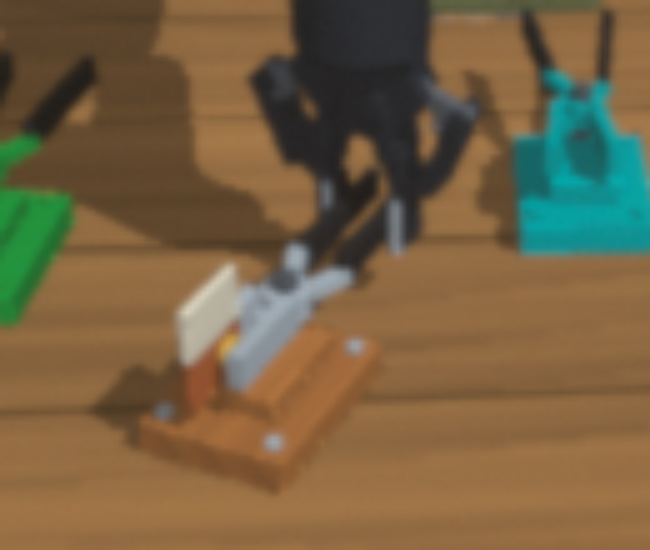

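The handles are now parallel and close together (ends at x≈223 and 281), and the jaw is against the cap. I'll squeeze a little further to be sure, then release, retreat and check.

```bash
python3 - <<'E'
from h import *
from plant import r,kinematics,cams
C=np.load("t2.npz")["C"]
r.move_gripper(.0305,40);r.pause(.2);print(r.current_grip_width(),r.current_ft_force())
r.move_gripper(.06);r.move_gripper(.085)
print(r.current_grip_width(),r.current_ft_force())
print(r.line_to([*C,.2],v=.12,max_force=10))
s=cams.snapshot("wrist");cv2.imwrite("pics/w4.png",s["pixels"][:,:,::-1])
r.line_to([C[0]-.09,C[1]+.04,.3],v=.15)
s=cams.snapshot("top");cv2.imwrite("pics/t4.png",cv2.resize(s["pixels"][150:260,170:350,::-1],None,fx=4.4,fy=4.4,interpolation=cv2.INTER_CUBIC))
s=cams.snapshot("scene");cv2.imwrite("pics/s4.png",cv2.resize(s["pixels"][140:250,150:350,::-1],None,fx=4,fy=4,interpolation=cv2.INTER_CUBIC))
print(r.current_clock(),r.current_ee_pos(),r.current_ft_force())
E
```

```text
0.030905881582971338 [0.27463213 8.90879222 6.33755221]
0.08490879217398005 [-0.31648926 -0.59743828  0.18095404]
False
10.1 [ 0.38384025 -0.03716888  0.29889352] [0.27897425 1.46017744 0.30658323]
```

View pics/w4.png

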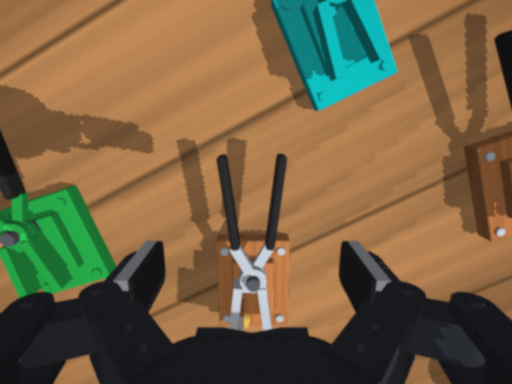

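View pics/t4.png

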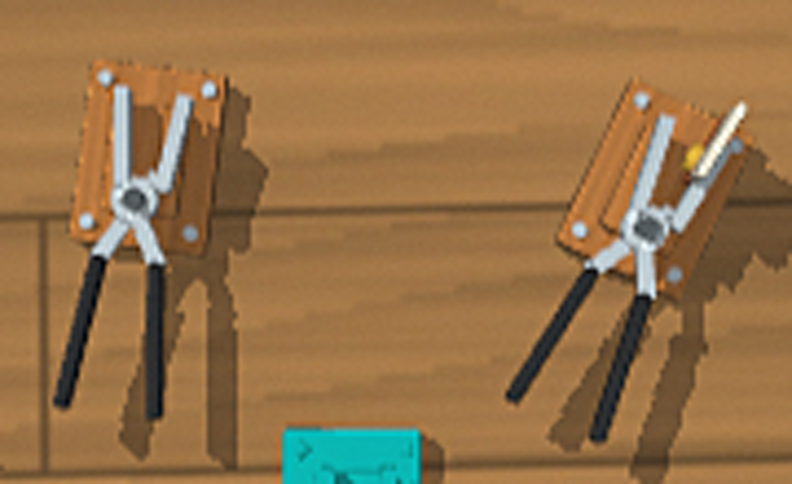

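View pics/s4.png

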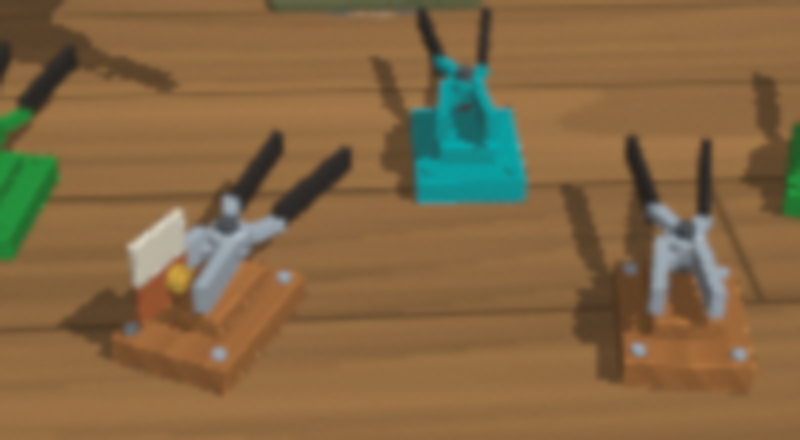

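The jaws and handles are open again, with handle ends at (223,156) and (281,156) as before. The brass now sits flush against the tag, at about (694,157) in the top crop, where there used to be two separated brass parts. The spare pair is open.

```bash
python3 - <<'E'
from plant import r,order
r.pause(.3);order.close_job();print(r.current_clock())
E
```

```text
the job is handed in; nothing more can be done
the job is handed in; nothing more can be done
```

I squeezed the loaded pliers (the pair with the tag in its jaws) until the press stud shut, released them, backed the arm away and handed the job in. The close-out reported no verdict, and I could not read the joint values directly, so the results below come from pictures and gripper readings.

- **Squeeze:** I closed the handles in steps down to 34 mm outside width, the stated shut width. I then pressed on to 30.9 mm, which is about the end stop.
- **Stud:** the last pictures show the brass cap flush against the tag. Before the squeeze there was a visible gap.
- **Loaded pliers:** their handles sprang back to the same pixel positions as before the squeeze.
- **Empty pliers:** I never touched this pair, and it looks open.
- **Arm and time:** the arm ended clear of everything, at about 10 s on the clock against the 29 s limit. The tool force readings I took stayed at about 11 N or less.

No check failed. The top and wrist cameras put the pivot about 3 mm apart; I averaged the two, and both fingers straddled the handles evenly.

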